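# Set the specimen carriage to the marked stop

### The arm

A 6-joint arm with a two-finger parallel gripper is mounted at the origin on a cart in front of the work surface, level with it; the furniture and walls round the work are solid. World frame = base frame: x ahead of the robot, y to its left, z up, the work surface at z = 0. Lengths are in mm, angles in rad, forces in N, time in s.
With the tool pointing down it reaches from about 350 to 725 mm from the base axis. Payload 6 kg.
Tool frame: the origin (TCP) lies midway between the tips of the shut fingers; the grasp point (between the pads) lies env.hold_point_z behind it (env.hold_point_z is the distance from the TCP to the grasp point, in mm); z points along the fingers, y is the line along which they close (so a half turn about z gives the same grasp; the last joint's range is limited). The gripper opens to 85 mm and grips with 20 to 120 N. Pads are 22 mm wide; open, the fingers measure 114 mm over their backs; the gripper's body (76 mm by 85 mm) begins 54 mm behind the grasp point. The pads swing forward as they close: fully open they stand 13 mm farther back than shut.
Start: joints at [1.485, 0.04, 0.085, 0, -1.615, -0.334], TCP at [244.519, 547.891, 231.261] pointing down, gripper open.
Joint ranges: [-2.56, 2.56], [-1.29, 2.01], [-1.08, 1.49], [-3.29, 1.98], [-2.81, -0.18], [-2.99, 2.99]. Speed limits (rad/s): [2.57, 2.57, 3.01, 3.14, 3.14, 3.14].

### API

Orientations are given as [roll, pitch, yaw] about the fixed x, y, z axes, in that order (R = Rz(yaw) Ry(pitch) Rx(roll)).
In Python, from rig import env gives the robot as it stands. The module is installed in compiled form; this text tells all that it offers.
- The arm moves only by the tool drive_tool, never from a script. Its argument "increments" is one flat list of numbers, 5 for each row, row after row: the gripper command: -1 is shut, 1 is fully open, values between are in proportion, then the shift along the tool's x, y, z in m, then the turn about the tool's z in degrees. In form: [claw, tx, ty, tz, roll, claw, tx, ty, tz, roll, ...]. A call has 1 to 20 rows; each row is the pose to reach, as a shift and turn from the pose commanded when the call began, along the tool's axes at that moment; what a row does not reach only later rows make up. A row lasts 1/8 s, in which the tool goes at most 62.5 mm and 10.7 degrees, less where a joint would pass 70% of its speed; a pose out of reach is approached as far as the arm can. A call with a gripper value outside its range is refused whole. The fingers move at their own pace and stop on an object; "force" is the grip in N (left out, the last holds). Time passes only in rows, so rows that repeat a pose let the fingers close. It gives the time, the measured TCP pose, the force, the opening and the grip force at its end, in the units of the state.
- env.observe(): the state, without advancing time (a new reading comes with each control period).
- env.camera(name): name is "scene" or "top" or "wrist"; returns (picture, depth): 480x640x3 uint8, red, green, blue; 480x640 float32, mm along the optical axis (not along the pixel's ray), 0 where there is no reading.
- env.camera_info(name): a dict with "fx", "fy", "cx", "cy" (pixels), "k1" (the pictures are not rectified: a ray, as slopes to the right and down, at radius r is drawn at 1 + k1 r^2 times it, then the intrinsics apply), "R" (3x3) and "t" (3): a world point X has camera coordinates R X + t; the wrist camera has in their place "tool_from_camera" (4x4, takes a point from camera to tool coordinates, whose origin is the TCP and whose axes are the flange's). Camera axes: x right, y down, z forward; pixel columns grow to the right and rows downward; lengths in mm; the calibration is good to about 2 mm. A picture is of the moment at which its call begins: read the wrist's pose just before it. camera_info takes no time and is no camera call.
- env.job_done(): hands the job in; it is judged then, once.
The state is a dict: "time": time; "q": joint angles; "dq": joint speeds; "tau": joint torques, N m; "ee_pos": TCP position; "orientation": TCP orientation; "ft_force": force on the tool from outside, world axes, zero at the start; "wrist_torque": the same for the moment, N m; "finger_gap": finger opening in mm; "grip_force": force on a finger pad.
Only numpy, scipy, OpenCV 4.12 (cv2) and the standard library are available. Lean on these libraries where they do the work, as an engineer would, in place of code of your own. Each camera call takes 0.05 s, during which the arm holds its last target. There are 200 camera calls.

### The job

Bring the specimen to its viewing position: press down the plate in the middle of the carriage to free its brake, and, keeping it pressed, gently push the carriage along the rail until it rests against the marked stop, the one with the upright pointer, not towards the plain stop. Then let the plate come up so that the brake holds again and move away. Use the fingertips only: do not pinch or lift anything, do not force the carriage along with its brake on, and leave everything else on the bench where it stands.

Things in the scene. Friction and masses are not known exactly. Their poses are not given: they have to be found in the camera images.
- rail: Straight aluminium rail fixed on the bench, 410 mm long, 40 mm wide, running face 18 mm above the bench, turned somewhat from scene to scene. Origin under its middle at bench level; y runs along the rail, x across it (away from the robot), z up.
- carriage (a joint): Position of the grey carriage along the rail in m, 0 at mid-rail, positive towards the rail's +y end. The carriage is 70 mm long, 52 mm wide, with a cheek across each end (9 mm thick, top 48 mm above the bench); the 52 mm gap between the cheeks, open at both sides, holds the press plate. About 25 N shift it with the brake on, 2 N with it off.
- specimen (a point): Middle of the glass slide on the carriage's flat specimen plate, which sticks out on the far side of the rail (its +x): 84 mm along the rail, edge 90 mm from the rail's centre line, clips up to 33 mm above the bench.
- press_plate (a joint): Depression of the press plate in m: 0 up with the brake on, about 0.005 fully down. The force rises to about 8 N over the first 3 mm, then to about 9 N fully down; the brake is fully off once the plate is 3 mm down, and the plate comes back up by itself when let go.
- press_top (a point): Middle of the top of the black ribbed press plate (42 mm across the rail, 46 mm along it) between the cheeks in the middle of the carriage: 40 mm above the bench when up, 35 mm when fully down. It moves with the carriage, on the rail's centre line. The carriage's end faces lie 35 mm either way along the rail from it.
- marked_stop: The marked stop, at either end of the rail: aluminium block clamped across it, 18 mm along the rail, 52 mm wide, top 31 mm above the bench, with an upright dark pointed cone (the pointer) that ends 65 mm above the bench. Origin on the rail's centre line at bench level, mid-block. With the carriage against it, this and the middle of the press plate are 44 mm apart along the rail.
- plain_stop: The plain stop at the other end of the rail: the same block without the pointer. Origin as for the marked stop.
- vial_short: Bystander: small capped glass vial, 23 mm across, 52 mm tall, standing in front of the rail (on the robot's side). Origin in the middle of its underside, z up.
- oil_bottle: Bystander: small brown bottle with a black cap, 29 mm across, 62 mm tall, in front of the rail. Origin in the middle of its underside.
- vial_low: Bystander: small capped glass vial, 23 mm across, 52 mm tall, behind the rail. Origin in the middle of its underside.
- vial_tall: Bystander: tall capped glass vial, 28 mm across, 97 mm tall, behind the rail. Origin in the middle of its underside.
- stain_bottle: Bystander: brown dropper bottle, 38 mm across, 104 mm tall, behind the rail. Origin in the middle of its underside.
- pen: Bystander: pen lying to the right of the rail, 143 mm long (its y), 9 mm high. Origin in the middle of its underside.
- glass_dish: Bystander: open glass staining dish, 68 x 108 x 52 mm, on the right. Origin in the middle of its underside.
- wash_bottle: Bystander: wash bottle with a bent spout, 186 mm tall, about 66 mm across, on the left. Origin in the middle of its underside.

How it is judged (in metres and radians):
On the way, in this order (a step that is already met when the one before it is completed fails the run):
1. the plate is pressed down while the carriage is still about where it started (within 20 mm) (value of joint press_plate above 0.002 m and distance of press_top from where it was at the start of the episode below 0.02 m), for 0.1 s.
2. the carriage rests against the marked stop (horizontal distance between press_top and marked_stop below 0.047 m), for 0.1 s.
At the end, for the whole second after the job is handed in: The carriage stands against the marked stop (gap under 3 mm), at rest, and its press plate is up again (within 0.7 mm), so that the brake holds it (horizontal distance between press_top and marked_stop below 0.047 m and value of joint press_plate below 0.0007 m and velocity of joint carriage between -0.005 and 0.005 m/s); the robot touches nothing.
It fails at once if the carriage is forced along with its brake on (sliding faster than 15 mm/s with the plate less than 0.4 mm down, once more than 12 mm from its start and more than 6 mm from the marked stop) (value of joint press_plate below 0.0004 m and distance of press_top from where it was at the start of the episode above 0.012 m and horizontal distance between press_top and marked_stop above 0.05 m and (velocity of joint carriage above 0.015 m/s or velocity of joint carriage below -0.015 m/s)).
It fails at once if the carriage is run to the plain stop (gap under 5 mm) (horizontal distance between press_top and plain_stop below 0.049 m).
It fails at once if the fingers press, push or squeeze the rail or its carriage with more than 60 N (contact force between the fingers and rail above 60 N).
It fails at once if a bystander is moved more than 15 mm or lifted (distance of any of vial_short, oil_bottle, vial_low, vial_tall, stain_bottle, pen, glass_dish, wash_bottle from where it was at the start of the episode above 0.015 m).
It also fails if it takes over 38 s, if anything falls off the work surface, if the arm or the gripper's body presses on something with over 40 N, if the wrist force passes 120 N, or if a joint passes its speed limit or range.

## Working session

There is one attempt and no reset: what is moved stays moved. The work goes in short steps, Python scripts to look and compute and a tool call to move; the robot and the scene stay as the last step left them, time stands still between calls to the robot, and variables do not carry over. Pictures are saved under pics/ and viewed, at most 10 in all, crops included, and the job is handed in when it is done.

Besides the shell and the picture viewer there is one more tool, called as a command line: name --argument value ..., lists and objects as JSON in quotes. drive_tool: Moves the arm, as the interface text tells. Its arguments: {"type":"object","properties":{"increments":{"type":"array"},"force":{"type":"number"}},"required":["increments"]}

```bash
mkdir -p pics; cat > h.py <<'E'
import numpy as np, cv2
from rig import env
def save(n,im): cv2.imwrite('pics/'+n,im[:,:,::-1])
def ray(info,uv):
    uv=np.atleast_2d(np.float64(uv)); d=(uv-[info['cx'],info['cy']])/[info['fx'],info['fy']]
    s=d.copy()
    for _ in range(20): s=d/(1+info['k1']*(s**2).sum(1,keepdims=True))
    return np.c_[s,np.ones(len(s))]
def cam(name):
    i=env.camera_info(name)
    if 'R' in i:
        R=np.array(i['R']);return i,R.T,-R.T@np.array(i['t'])
    o=env.observe();from scipy.spatial.transform import Rotation as Ro
    T=np.array(i['tool_from_camera']);B=Ro.from_euler('xyz',o['orientation']).as_matrix()
    return i,B@T[:3,:3],B@T[:3,3]+np.array(o['ee_pos'])
def plane(c,uv,z):
    i,R,C=c; d=ray(i,uv)@R.T
    return C+d*((z-C[2])/d[:,2])[:,None]
E
python3 - <<'E'
from h import *
o=env.observe();print(o)
print(env.hold_point_z)
for n in('top','scene'):
    im,d=env.camera(n);save(n+'0.png',im);np.save(n+'0.npy',d);np.save(n+'im.npy',im)
    c=cam(n);print(n,c[2],c[1][:,2])
E
```

```text
{'time': 0.0, 'q': array([ 1.48468334e+00,  4.07685292e-02,  8.37876618e-02, -5.07548707e-04,
       -1.61551938e+00, -3.33697312e-01]), 'dq': array([-1.40429455e-03,  9.16254831e-05, -1.38173751e-03,  8.88022519e-04,
       -2.76438265e-05,  6.24603652e-04]), 'tau': array([ 9.02983302e-04, -3.68193054e+01,  3.47412729e+01,  6.93250582e+00,
       -5.50230645e-03,  2.19845475e-09]), 'ee_pos': array([244.32818003, 547.61736789, 230.28205548]), 'orientation': array([ 3.13981665e+00, -7.89888287e-05, -4.19787967e-01]), 'ft_force': array([ 0.00373876,  0.6879803 , -0.35434235]), 'wrist_torque': array([ 0.02255   , -0.01995096,  0.02182032]), 'grip_force': 0.0, 'finger_gap': 85.55960345030917}
18.700000000000003
top [ 353.3463437    48.36515131 1276.72309991] [ 0.19327179 -0.01393744 -0.98104626]
scene [-219.50155076 -726.0192189   980.83159283] [ 0.55544503  0.53951707 -0.63277338]
```

View pics/top0.png

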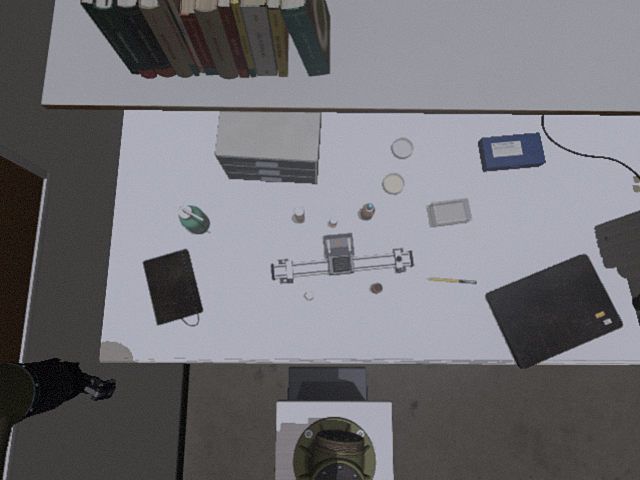

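View pics/scene0.png

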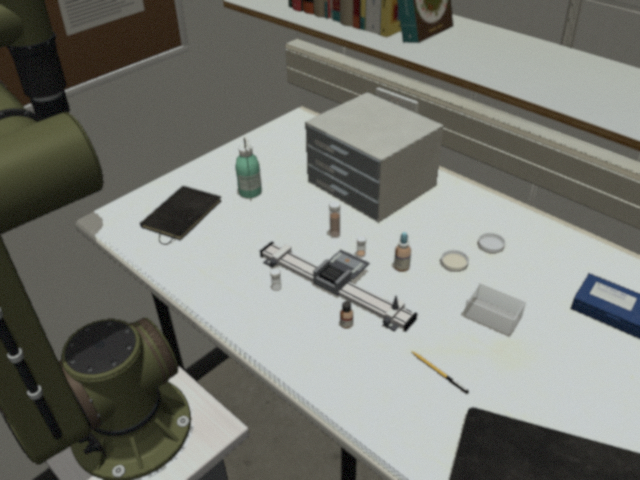

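The top view shows the rail from (271,271) to (413,258), with the press plate near (341,265). In the scene view the pointer stands on the right-hand stop (395,302), which is at about (399,258) in the top view.

```bash
python3 - <<'E'
from h import *
im=np.load('topim.npy');c=cam('top')
cr=im[225:305,260:425];cv2.imwrite('pics/topcrop.png',cv2.resize(cr,(792,384),interpolation=cv2.INTER_CUBIC)[:,:,::-1])
g=cv2.cvtColor(im,cv2.COLOR_RGB2GRAY)
# dark blob of plate
m=(g[245:285,320:362]<75).astype(np.uint8);n,l,s,ce=cv2.connectedComponentsWithStats(m)
for k in range(1,n):
    if s[k,4]>15: print(s[k],ce[k]+[320,245],plane(c,ce[k]+[320,245],40))
for nme,uv,z in [('Lend',(271,271),18),('Rend',(413,258),18),('plate',(341,265),40),('mstop',(403,260),31),('pstop',(283,270),31),('vshort',(309,296),52),('oil',(376,288),62),('vlow',(333,222),52),('pen',(452,281),9),('stain',(368,211),104),('vtall',(299,215),97)]: print(nme,plane(c,[uv],z)[0].round(1))
E
```

```text
[ 13  12  17  15 125] [340.576 263.368] [[529.32067367 -19.48962127  40.        ]]
Lend [509.  180.1  18. ]
Rend [ 549.6 -231.9   18. ]
plate [524.6 -20.7  40. ]
mstop [ 541.6 -199.9   31. ]
pstop [510.4 144.6  31. ]
vshort [435.6  69.3  52. ]
oil [ 458.  -116.3   62. ]
vlow [647.4   2.6  52. ]
pen [ 484.2 -345.1    9. ]
stain [667.  -92.5 104. ]
vtall [655.8  98.6  97. ]
```

View pics/topcrop.png

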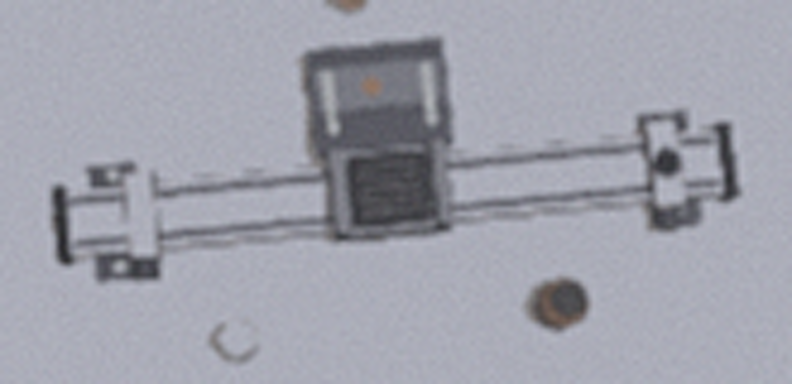

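The crop shows the plate centre at about top pixel (341.9,264.2), the pointer at (399,258.3) and the plain stop at (289,268.8). The rail yaw is about 0.098 rad and the travel about 124 mm towards −y. Next I move above the plate with the fingers shut.

drive_tool --increments '[-1, 0.49, 0.404, 0.05, -29.7, -1, 0.49, 0.404, 0.05, -29.7, -1, 0.49, 0.404, 0.05, -29.7, -1, 0.49, 0.404, 0.05, -29.7, -1, 0.49, 0.404, 0.05, -29.7, -1, 0.49, 0.404, 0.05, -29.7, -1, 0.49, 0.404, 0.05, -29.7, -1, 0.49, 0.404, 0.05, -29.7, -1, 0.49, 0.404, 0.05, -29.7, -1, 0.49, 0.404, 0.05, -29.7, -1, 0.49, 0.404, 0.05, -29.7, -1, 0.49, 0.404, 0.05, -29.7, -1, 0.49, 0.404, 0.05, -29.7, -1, 0.49, 0.404, 0.05, -29.7, -1, 0.49, 0.404, 0.05, -29.7]'

```text
time: 1.98
ee_pos: [527.2, -19.8, 181.7]
orientation: [-3.141, -0.001, 0.1]
ft_force: [-0.1, 0.7, 0.7]
finger_gap: 0.0
grip_force: 0.0
```

```bash
python3 - <<'E'
from h import *
o=env.observe();print(o['time'],o['ee_pos'],o['orientation'],o['finger_gap'],o['q'],o['ft_force'])
c=cam('wrist');im,d=env.camera('wrist');save('w1.png',im);np.save('w1.npy',im);np.save('w1d.npy',d)
import pickle;pickle.dump(c,open('w1c.pkl','wb'))
E
```

```text
1.975 [527.2137775  -19.79352901 181.66122087] [-3.14146529e+00 -6.25491851e-04  1.00184868e-01] 0.04689376212927143 [ 3.44142828e-01 -1.54692561e-01 -1.92004491e-01  2.75106054e-05
 -1.53284666e+00  1.32683737e+00] [-0.08929425  0.69235624  0.70924244]
```

View pics/w1.png

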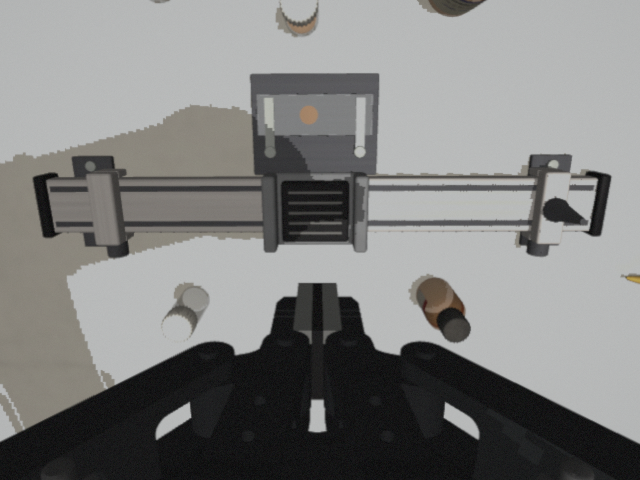

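The wrist view shows the black plate at x 282–349, y 180–242 (centre (315,211)), the marked stop with its pointer near (552,205), and a rail that lies level in the picture.

```bash
python3 - <<'E'
from h import *
import pickle;c=pickle.load(open('w1c.pkl','rb'))
for n,uv,z in [('plate',(315,211),40),('plateL',(282,211),40),('plateR',(349,211),40),('ptop',(315,180),40),('pbot',(315,242),40),('mstop',(550,206),31),('pstop',(106,208),31),('railL',(65,205),18),('railR',(590,205),18),('pointer tip',(585,219),65),('oiltop',(455,325),62)]: print(n,plane(c,[uv],z)[0].round(1))
d=np.load('w1d.npy');i,R,C=c
for uv in [(315,211),(550,190),(360,190)]:
    p=C+R@(ray(i,uv)[0]*d[uv[1],uv[0]]);print(uv,p.round(1))
E
```

```text
plate [528.1 -17.5  40. ]
plateL [525.9   4.7  40. ]
plateR [530.4 -40.3  40. ]
ptop [549.1 -15.4  40. ]
pbot [506.4 -19.6  40. ]
mstop [ 546.1 -180.1   31. ]
pstop [513.6 127.6  31. ]
railL [509.3 163.7  18. ]
railR [ 547.7 -216.7   18. ]
pointer tip [ 545.8 -184.5   65. ]
oiltop [ 464.4 -118.6   62. ]
(315, 211) [528.1 -17.5  39.9]
(550, 190) [ 557.2 -177.2   31.2]
(360, 190) [546.7 -45.   47.4]
```

drive_tool --increments '[-1, 0.001, 0, 0.05, 0, -1, 0.001, 0, 0.1, 0, -1, 0.001, 0, 0.13, 0, -1, 0.001, 0, 0.137, 0, -1, 0.001, 0, 0.139, 0, -1, 0.001, 0, 0.141, 0, -1, 0.001, 0, 0.143, 0, -1, 0.001, 0, 0.1445, 0, -1, 0.001, 0, 0.1445, 0, -1, 0.001, 0, 0.1445, 0, -1, 0.001, 0, 0.1445, 0]'

```text
time: 3.4
ee_pos: [529.1, -20.5, 38.2]
orientation: [3.141, -0.002, 0.099]
ft_force: [-1.2, 1.5, 5.2]
finger_gap: 0.2
grip_force: 2.8
```

drive_tool --increments '[-1, 0, 0, 0.001, 0, -1, 0, 0, 0.002, 0, -1, 0, 0, 0.003, 0, -1, 0, 0, 0.0035, 0, -1, 0, 0, 0.0035, 0, -1, 0, 0, 0.0035, 0]'

```text
time: 4.15
ee_pos: [529.2, -20.6, 35.3]
orientation: [3.141, -0.002, 0.099]
ft_force: [-2.2, 1.0, 9.5]
finger_gap: 0.1
grip_force: 4.3
```

drive_tool --increments '[-1, 0, 0.002, 0.0005, 0, -1, 0, 0.006, 0.0005, 0, -1, 0, 0.01, 0.0005, 0, -1, 0, 0.015, 0.0005, 0, -1, 0, 0.02, 0.0005, 0, -1, 0, 0.025, 0.0005, 0, -1, 0, 0.03, 0.0005, 0, -1, 0, 0.035, 0.0005, 0, -1, 0, 0.04, 0.0005, 0, -1, 0, 0.045, 0.0005, 0, -1, 0, 0.05, 0.0005, 0, -1, 0, 0.055, 0.0005, 0, -1, 0, 0.06, 0.0005, 0, -1, 0, 0.065, 0.0005, 0, -1, 0, 0.07, 0.0005, 0, -1, 0, 0.075, 0.0005, 0, -1, 0, 0.08, 0.0005, 0, -1, 0, 0.085, 0.0005, 0, -1, 0, 0.088, 0.0005, 0, -1, 0, 0.088, 0.0005, 0]'

```text
time: 6.65
ee_pos: [538.3, -108.8, 35.2]
orientation: [3.14, -0.003, 0.099]
ft_force: [-2.0, -0.2, 8.1]
finger_gap: -0.3
grip_force: 4.3
```

```bash
python3 - <<'E'
from h import *
c=cam('wrist');im,d=env.camera('wrist');save('w2.png',im)
import pickle;pickle.dump(c,open('w2c.pkl','wb'))
E
```

```text
(no output)
```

View pics/w2.png

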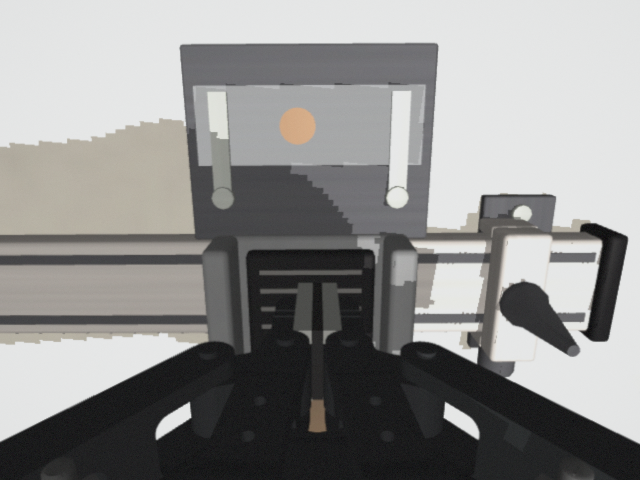

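The wrist view shows that the plate has travelled along with the fingertips. The cheek's right face is at x≈415 and the stop's face at x≈487, so the carriage is not yet at the stop. By the earlier positions about 30 mm remain.

drive_tool --increments '[-1, 0, 0.003, 0, 0, -1, 0, 0.007, 0, 0, -1, 0, 0.011, 0, 0, -1, 0, 0.015, 0, 0, -1, 0, 0.019, 0, 0, -1, 0, 0.022, 0, 0, -1, 0, 0.025, 0, 0, -1, 0, 0.027, 0, 0, -1, 0, 0.029, 0, 0, -1, 0, 0.031, 0, 0, -1, 0, 0.033, 0, 0, -1, 0, 0.034, 0, 0, -1, 0, 0.034, 0, 0]'

```text
time: 8.32
ee_pos: [541.8, -142.4, 35.3]
orientation: [3.14, -0.004, 0.099]
ft_force: [-2.1, -0.1, 8.8]
finger_gap: -0.3
grip_force: 4.3
```

```bash
python3 - <<'E'
from h import *
c=cam('wrist');im,d=env.camera('wrist');save('w3.png',im[150:400,150:640])
E
```

```text
(no output)
```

View pics/w3.png

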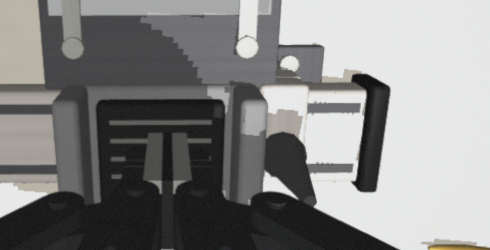

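The cheek is now at or nearly at the stop (cheek face at x≈265 in the crop, stop block beginning there), but there is no lateral force yet. I continue gently.

drive_tool --increments '[-1, 0, 0.001, 0, 0, -1, 0, 0.002, 0, 0, -1, 0, 0.003, 0, 0, -1, 0, 0.004, 0, 0, -1, 0, 0.005, 0, 0, -1, 0, 0.006, 0, 0, -1, 0, 0.006, 0, 0]'

```text
time: 9.25
ee_pos: [542.6, -147.2, 35.1]
orientation: [-3.141, -0.004, 0.099]
ft_force: [-1.2, 5.5, 9.2]
finger_gap: 0.1
grip_force: 4.3
```

drive_tool --increments '[-1, 0, 0.001, 0, 0, -1, 0, 0.002, 0, 0, -1, 0, 0.003, 0, 0, -1, 0, 0.004, 0, 0, -1, 0, 0.004, 0, 0]'

```text
time: 9.88
ee_pos: [543.0, -151.2, 35.1]
orientation: [-3.141, -0.004, 0.099]
ft_force: [-0.8, 6.0, 8.9]
finger_gap: 0.2
grip_force: 4.3
```

```bash
python3 - <<'E'
from h import *
im,d=env.camera('wrist');save('w4.png',im[150:400,150:640])
E
```

```text
(no output)
```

View pics/w4.png

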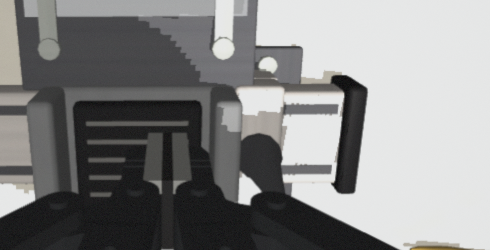

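The fingertips now slip on the plate at a steady 6 N. The carriage and the stop shift together in the view and touch each other, so the carriage is against the stop. Next I lift straight up.

drive_tool --increments '[-1, 0, -0.001, -0.001, 0, -1, 0, -0.001, -0.004, 0, -1, 0, -0.001, -0.01, 0, -1, 0, -0.001, -0.04, 0, -1, 0, -0.001, -0.09, 0, -1, 0, -0.001, -0.14, 0, -1, 0, -0.001, -0.14, 0, -1, 0, -0.001, -0.14, 0, -1, 0, -0.001, -0.14, 0]'

```text
time: 11.05
ee_pos: [540.5, -150.9, 171.1]
orientation: [-3.141, 0.003, 0.098]
ft_force: [-1.0, 0.0, 0.5]
finger_gap: -0.1
grip_force: 0.0
```

```bash
python3 - <<'E'
from h import *
import pickle
o=env.observe();print(o['time'],o['ee_pos'],o['ft_force'])
c=cam('wrist');im,d=env.camera('wrist');save('w5.png',im);np.save('w5d.npy',d);pickle.dump(c,open('w5c.pkl','wb'))
E
```

```text
11.05 [ 540.45755963 -150.94612388  171.09870825] [-0.95531993  0.0430849   0.48854423]
```

View pics/w5.png

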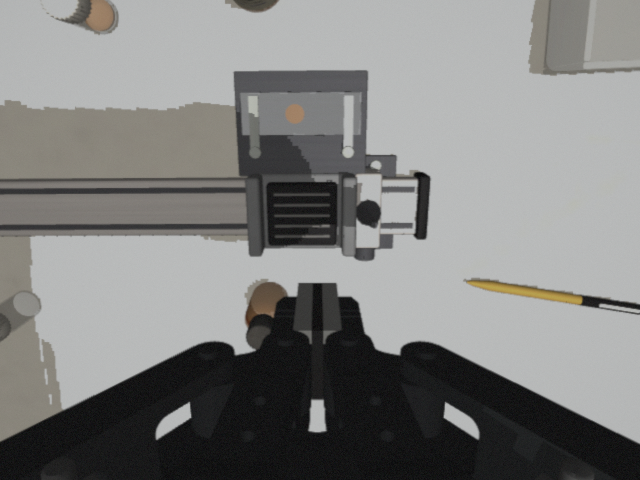

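The wrist view shows the plate at x 268–337 and the stop block at 357–382, with the cheek touching the block. I check the distance and the plate height before handing in.

```bash
python3 - <<'E'
from h import *
import pickle
c=pickle.load(open('w5c.pkl','rb'));d=np.load('w5d.npy')
a=plane(c,[(302.5,213)],40)[0];b=plane(c,[(369.5,212)],31)[0];dist=np.hypot(*(a-b)[:2]);print(a,b,dist)
i,R,C=c;hs=[(C+R@(ray(i,(u,v))[0]*d[v,u]))[2] for u in range(280,326,5) for v in range(190,240,3)];m=np.median(hs);print(m,max(hs))
if dist<47 and m>38.5: print(env.job_done())
E
```

```text
[ 541.26340612 -140.47430973   40.        ] [ 544.19429559 -185.06887236   31.        ] 44.69077230777926
39.75097583449343 313.12048480623724
the job is handed in; nothing more can be done
None
```

The carriage rests against the marked stop (plate to stop measured at about 44.7 mm), the plate is back up (about 39.8 mm above the bench), the arm is clear, and the job is handed in.

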